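# Check both springs of a tilting mirror mount

### The arm

A 7-joint arm with a two-finger parallel gripper is mounted at the origin on a cart in front of the work surface, level with it; the furniture and walls round the work are solid. World frame = base frame: x ahead of the robot, y to its left, z up, the work surface at z = 0. Lengths are in m, angles in rad, forces in N, time in s.
With the tool pointing down it reaches from about 0.4 to 0.85 m from the base axis. Payload 10.4 kg.
Tool frame: the origin (TCP) lies on the centre line of the jaws, within the pads' length; the fingertips stand 22 mm ahead of it and the grasp point (between the pads) lies 3 mm ahead of it (tcp_to_tips is the distance from the TCP to the fingertips, in m); y points along the fingers, z is the direction in which the jaws open and shut, and the axes are right-handed (so a half turn about y gives the same grasp; the last joint's range is limited). The gripper opens to 87 mm and grips with 3 to 60 N. Pads are 19 mm wide; open, the fingers measure 117 mm over their backs; the gripper's body (75 mm by 190 mm) begins 51 mm behind the grasp point.
Start: joints at [-1.336, 0.332, -0.065, 1.46, 0.022, 1.35, -0.088], TCP at [0.159, 0.604, 0.245] pointing down, gripper open.
Joint ranges: [-2.6, 2.6], [-0.5, 2.12], [-1.47, 1.34], [0.16, 2.42], [-1.27, 4.41], [0.06, 2.06], [-2.6, 2.6]. Speed limits (rad/s): [2.22, 2.22, 2.79, 2.79, 3.14, 3.14, 3.14].

### API

Orientations are given as a 3x3 rotation matrix whose columns are the frame's x, y, z axes.
In Python, from station import * gives the robot as it stands.
- The arm moves only by the shell command python3 -m pendant 'ROWS' [FORCE]. ROWS is JSON, a list of rows, each an object of numbers: "claw": the finger opening in mm, from 0 to 87; "dx", "dy", "dz": the shift along the tool's x, y, z in mm; "turn": the turn about the tool's y in rad. A call has 1 to 8 rows; each row shifts and turns the commanded pose from where the row before left it, along the tool's axes as they then stand; what a row does not reach is not made up. A row lasts 1/10 s, in which the tool goes at most 50 mm and 8.59 degrees, less where a joint would pass 70% of its speed; a pose out of reach is approached as far as the arm can. A call with a gripper value outside its range is refused whole. The fingers move at their own pace and stop on an object; FORCE is the grip in N (left out, the last holds). Time passes only in rows, so rows that do not move let the fingers close. It gives the time, the measured TCP pose, the force and the opening at its end, in the units of the state.
- read_state(): the state, without advancing time (a new reading comes with each control period).
- grab_frame(name): name is "side" or "top"; returns a dict with "pixels" (400x640x3 uint8, red, green, blue), "fx", "fy", "cx", "cy" (pixels), "k1" (the pictures are not rectified: a ray, as slopes to the right and down, at radius r is drawn at 1 + k1 r^2 times it, then the intrinsics apply), "rvec" (rotation vector, rad) and "tvec" (3), from world to camera coordinates, as OpenCV has them. Camera axes: x right, y down, z forward; pixel columns grow to the right and rows downward; lengths in m; the calibration is good to about 2 mm. A picture is of the moment at which its call begins. There is no depth.
- hand_in(): hands the job in, once; it reports no verdict.
Trained networks look in a picture, given as the dict that the camera call returned (one of the last four; its "shot" number tells which), for a name from the list of things; names that differ only in an ending like _2 or _b are one class to them, and where a whole thing is asked for, a point or a joint stands for the part that bears it (a point fixed in the world has none). Each returns a list of dicts, best first, with "confidence" (0 to 1); they miss things now and then, are a little off and sometimes report something else, mostly with a low value. They report only what shows in the picture. A call takes as long as a camera call.
- look_for(picture, query): "bbox" ([left, top, right, bottom] as shares, 0 to 1, of the picture: columns of its width, rows of its height, round what is visible of it).
- regions_of(picture, query): "pixels" (400x640 bool, what is visible of it) and "bbox" ([left, top, right, bottom] as shares, 0 to 1, of the picture: columns of its width, rows of its height, round what is visible of it).
The state is a dict: "t": time; "joint_positions": joint angles; "dq": joint speeds; "tau": joint torques, N m; "eef_pos": TCP position; "eef_rot": TCP orientation; "contact_force": force on the tool from outside, world axes, zero at the start; "ft_torque": the same for the moment, N m; "opening": finger opening in m.
Only numpy, scipy, OpenCV 4.12 (cv2) and the standard library are available. Lean on these libraries where they do the work, as an engineer would, in place of code of your own. Each camera call takes 0.05 s, during which the arm holds its last target. There are 200 camera calls.

### The job

Check the springs of the mirror mount with your fingertips: press the blue domed pad on the tilt plate's left corner down gently until the red pointer's tip stands in front of the blue tab on the scale, hold it there for about a second, and let go so that the pointer swings back to the middle. Then do the same with the yellow pad on the right corner and the yellow tab, and finish clear of everything with the pointer back in the middle. Never press as far as the plate's stop, do not touch the mirror, pointer, scale or tabs, and leave the things lying around where they are, without lifting or pushing any.

Things in the scene. Friction and masses are not known exactly. Their poses are not given: they have to be found in the camera images.
- mount: mirror mount bolted to the bench: black base plate 150 x 150 x 14 mm, origin under its centre, +x away from the robot at yaw 0, +y left, z up. Over it the aluminium tilt plate, 116 (x) x 144 (y) x 8 mm, rocks about a pivot axis along the mount's x at y = 0, z = 46 mm; its underside lies on the axis. At the back (centre plane x = 66 mm) a white upright scale panel, 130 mm wide, z = 104 to 180 mm, faces the robot (mount_c13 in the rules)
- tilt (a joint): plate tilt, rad: 0 at rest (a damped spring of 1.5 N m/rad centres it); positive = right (yellow) corner down and pointer to the right, negative = left (blue) corner down, pointer left. Hard stops at +-0.37; keep within +-0.335. A pad pressed by the angle a goes down about 55 mm x sin(a) and pushes back with about 27 N/rad x a (4 to 7 N at the marks)
- pad_left_top (a point): crown of the blue domed press pad on the plate's left front corner, at the mount's x = -46, y = +55 mm, 66 mm above the bench at rest. The dome is part of a sphere of radius 18 mm whose centre lies 2 mm above the plate's underside; 34 mm wide at its foot, 12 mm proud of the plate (tilt_c0 in the rules)
- pad_right_top (a point): the same for the yellow pad on the right front corner (y = -55 mm; tilt_c1 in the rules)
- pointer_tip (a point): tip of the red upright pointer fixed to the plate at the mount's x = 52 mm, 112 mm above the pivot axis; the pointer is 5 mm wide and 3 mm at its tip (tilt_c3 to tilt_c5 in the rules)
- mark_left_point (a point): point just before the blue tab (12 mm wide, 26 mm tall, on the scale's left half), in the pointer's plane and on the tip's arc of 112 mm radius: where the tip meets the middle of the tab. The tab is set anew each time, at a tilt of -0.13 to -0.27 rad
- mark_right_point (a point): the same for the yellow tab on the right half, at a tilt of +0.13 to +0.27 rad, set independently of the blue one
- mirror_centre (a point): centre of the face of the round mirror, 47 mm wide, lying in a black ring in the middle of the plate, 63 mm above the bench at rest (tilt_c2 in the rules)
- screwdriver: bystander: screwdriver with orange handle, 190 mm long, lying in front of the mount; origin at the middle of its underside
- vial_green: bystander: glass vial with green contents, 45 mm wide, 79 mm tall; origin under its centre
- cuvette_box: bystander: cream carton 76 x 51 x 42 mm; origin under its centre
- marker_1: bystander: marker pen with black cap, 133 mm long; origin under its middle
- sample_pot_1: bystander: white pot with blue lid, 49 mm wide, 59 mm tall; origin under its centre
- tweezers: bystander: steel tweezers, 133 mm long; origin under their middle

How it is judged:
By the outcome, as a careful person would: the job done as asked, in the order asked, and still so for the second after the job is handed in, with the robot touching nothing.
It also fails if it takes over 51 s, if anything falls off the work surface, if the arm or the gripper's body presses on something with over 40 N, if the wrist force passes 120 N, or if a joint passes its speed limit or range.

## Working session

There is one attempt and no reset: what is moved stays moved. The work goes in short steps, Python scripts to look and compute and a shell command to move; the robot and the scene stay as the last step left them, time stands still between calls to the robot, and variables do not carry over. Pictures are saved under pics/ and viewed, about 8 in all and at most 12, crops included, and the job is handed in when it is done.

```bash
mkdir -p pics; ls; cat > h.py <<'E'
from station import *
import numpy as np, cv2
def save(f,n,crop=None,s=1):
    im=f["pixels"][:,:,::-1].copy()
    if crop: im=im[crop[1]:crop[3],crop[0]:crop[2]]
    cv2.imwrite("pics/"+n,cv2.resize(im,None,fx=s,fy=s,interpolation=cv2.INTER_CUBIC))
def proj(f,P):
    R,_=cv2.Rodrigues(np.array(f["rvec"],float)); c=np.atleast_2d(P)@R.T+np.array(f["tvec"]).ravel()
    s=c[:,:2]/c[:,2:]; s=s*(1+f["k1"]*(s**2).sum(1,keepdims=True))
    return s*[f["fx"],f["fy"]]+[f["cx"],f["cy"]]
def ray(f,uv):
    d=(np.array(uv,float)-[f["cx"],f["cy"]])/[f["fx"],f["fy"]]; s=d.copy()
    for _ in range(20): s=d/(1+f["k1"]*(s@s))
    R,_=cv2.Rodrigues(np.array(f["rvec"],float)); o=-R.T@np.array(f["tvec"]).ravel()
    v=R.T@np.array([s[0],s[1],1]); return o,v/np.linalg.norm(v)
def atz(f,uv,z):
    o,v=ray(f,uv); return o+v*(z-o[2])/v[2]
def cen(f,q):
    r=regions_of(f,q)
    return [(round(x["confidence"],2),np.argwhere(x["pixels"])[:,::-1].mean(0).round(1),(np.array(x["bbox"])*[640,400,640,400]).round(1)) for x in r[:2]]
E
python3 - <<'E'
from h import *
print({k:np.round(v,3) for k,v in read_state().items()})
for n in("top","side"):
    f=grab_frame(n); save(f,n+"0.png")
    print(n,ray(f,(320,200)),f["k1"],f["fx"])
    for q in["mount","pad_left_top","pad_right_top","pointer_tip","mark_left_point","mark_right_point","mirror_centre"]:
        print(q,cen(f,q),[(round(x["confidence"],2),(np.array(x["bbox"])*[640,400,640,400]).round(1)) for x in look_for(f,q)[:1]])
E
```

```text
pics
{'t': np.float64(0.0), 'joint_positions': array([-1.336,  0.333, -0.065,  1.461,  0.022,  1.35 , -0.089]), 'dq': array([ 0.   ,  0.   , -0.001,  0.002, -0.001, -0.001,  0.001]), 'tau': array([ 1.0000e-03, -6.2327e+01,  2.5000e-02, -3.8990e+01, -6.1000e-02,
        4.0000e-02,  0.0000e+00]), 'eef_pos': array([0.159, 0.604, 0.244]), 'eef_rot': array([[ 0.967, -0.   ,  0.255],
       [-0.255, -0.001,  0.967],
       [ 0.   , -1.   , -0.001]]), 'contact_force': array([-0.311,  0.989, -0.353]), 'ft_torque': array([0.02 , 0.044, 0.049]), 'opening': np.float64(0.087)}
top (array([ 0.42191039, -0.11407014,  1.44576855]), array([ 0.1018403 , -0.03629155, -0.99413856])) 0.05138162648562561 500.6783729959688
mount [(0.65, array([301.5, 200.8]), array([273.4, 168.5, 329.4, 233. ]))] [(0.96, array([271.5, 169.7, 328.7, 234.7]))]
pad_left_top [(0.69, array([301.3, 202.7]), array([274.3, 178.5, 330.6, 227.7]))] [(0.79, array([274.8, 179.1, 328.2, 228.2]))]
pad_right_top [(0.9, array([301. , 202.7]), array([277.3, 183.1, 329.5, 226. ]))] [(0.94, array([274.4, 182.7, 328.9, 229.2]))]
pointer_tip
[... 560 characters left out ...]
[286.9, 175. , 362.4, 274.8]))]
pad_left_top [(0.74, array([326.6, 237.3]), array([295.7, 216.6, 357.3, 261.9]))] [(0.72, array([216.6, 290.3, 232.9, 312.2]))]
pad_right_top [] [(0.91, array([292.6, 217.8, 354.6, 260.9]))]
pointer_tip [(0.72, array([326.4, 237.3]), array([294.3, 211.7, 359.4, 260.3])), (0.59, array([386.2, 203.1]), array([381.8, 192.6, 393.3, 213. ]))] [(0.96, array([295.2, 193.8, 358.5, 262.9]))]
mark_left_point [(0.47, array([325.9, 237. ]), array([294.8, 193.4, 357.2, 260.9]))] [(0.38, array([297. , 190.6, 301. , 199.1]))]
mark_right_point [] []
mirror_centre [(0.93, array([325.8, 237.2]), array([293.7, 202.3, 357.6, 260.5]))] [(0.73, array([292.5, 220. , 356.7, 255.2]))]
```

```bash
python3 - <<'E'
import cv2
a=cv2.imread("pics/top0.png"); b=cv2.imread("pics/side0.png")
cv2.imwrite("pics/a.png",cv2.resize(a[140:260,230:380],(750,600),interpolation=cv2.INTER_CUBIC))
cv2.imwrite("pics/b.png",cv2.resize(b[160:290,260:420],(738,600),interpolation=cv2.INTER_CUBIC))
E
```

```text
(no output)
```

View pics/top0.png

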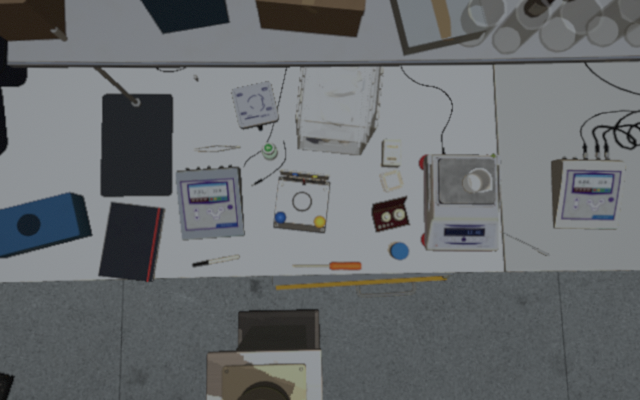

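View pics/side0.png

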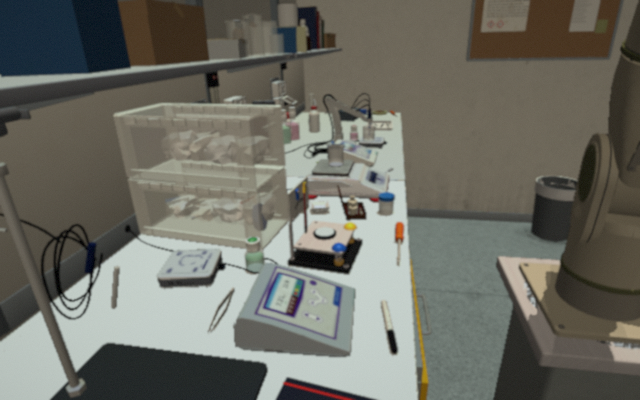

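View pics/a.png

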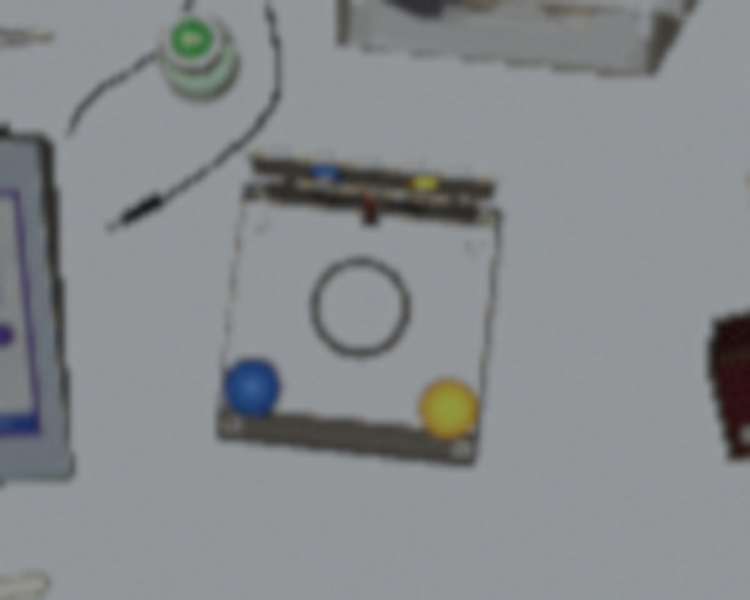

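View pics/b.png

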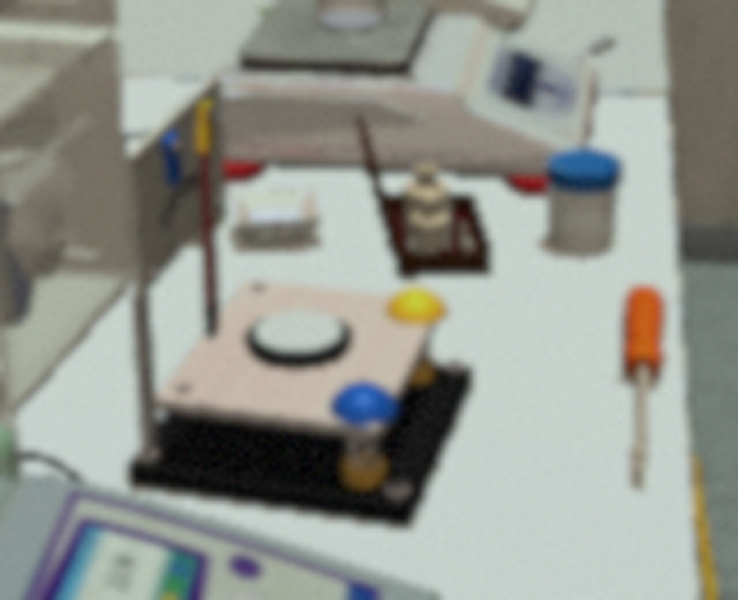

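Top view: the mount is centred near (301,202), blue pad at about (280,218) and yellow at about (320,222). The blue tab is near (295,174), the yellow tab near (315,176), and the red pointer near (304,182) is centred. In the side view the yellow tab is at about (304,187), blue at (297,194), with an instrument just left of the mount. Next I fit the mount pose and the tabs.

```bash
cat > fit.py <<'E'
from h import *
from scipy.optimize import least_squares
def blobs(f,box,col):
    x0,y0,x1,y1=box; p=f["pixels"][y0:y1,x0:x1].astype(float); r,g,b=p[...,0],p[...,1],p[...,2]
    w={"b":b-np.maximum(r,g)*1.0-15,"y":np.minimum(r,g)-b-25,"r":r-np.maximum(g,b)-15}[col]
    w=np.clip(w,0,None); m=(w>0).astype(np.uint8)
    n,l,s,c=cv2.connectedComponentsWithStats(m,connectivity=8); out=[]
    for i in range(1,n):
        if s[i,4]>=3:
            k=np.argwhere(l==i); ww=w[l==i]; cc=(k*ww[:,None]).sum(0)/ww.sum()
            out.append((int(s[i,4]),(cc[::-1]+[x0,y0]).round(2),(s[i,:4]+[x0,y0,0,0])))
    return sorted(out,key=lambda o:-o[0])[:4]
E
python3 - <<'E'
from fit import *
for n,box in(("top",(270,165,335,235)),("side",(285,170,370,280))):
    f=grab_frame(n)
    for c in"byr": print(n,c,blobs(f,box,c))
    if n=="top":
        print("pads z60",atz(f,(281,217.5),.06),atz(f,(320,221.5),.06),"device corner",[atz(f,p,.08).round(3) for p in((243,234),(239,168))])
    else: print([ (n2,[(z,atz(f,p,z).round(3)) for z in(.0,.08)]) for n2,p in(("dev right-front top",(355,291)),("dev right-back top",(265,265)))])
E
```

```text
top b [(108, array([279.88, 217.05]), array([275, 212,  11,  12])), (16, array([294.56, 173.83]), array([292, 173,   6,   3]))]
top y [(111, array([319.32, 221.45]), array([314, 216,  12,  12])), (16, array([314.48, 176.1 ]), array([312, 175,   6,   3]))]
top r [(53, array([319.08, 222.54]), array([314, 216,  12,  12])), (8, array([303.38, 180.04]), array([303, 178,   2,   5]))]
pads z60 [ 0.51692602 -0.05572064  0.06      ] [ 0.50399361 -0.16348057  0.06      ] device corner [array([0.473, 0.047, 0.08 ]), array([0.654, 0.057, 0.08 ])]
side b [(119, array([338.66, 247.06]), array([332, 242,  16,  11])), (34, array([296.52, 192.21]), array([295, 188,   4,  12])), (10, array([298.74, 278.56]), array([294, 277,   9,   3])), (6, array([289.  , 275.33]), array([287, 275,   6,   2]))]
side y [(101, array([349.71, 225.88]), array([343, 222,  14,   9])), (50, array([303.58, 187.  ]), array([302, 181,   5,  13])), (44, array([338.44, 262.76]), array([334, 260,  10,   6])), (14, array([351.37, 240.7 ]), array([350, 239,   4,   4]))]
side r [(104, array([303.93, 197.67]), array([302, 183,   4,  42])), (59, array([349.3 , 227.52]), array([343, 224,  14,   7])), (54, array([359.22, 209.67]), array([352, 204,  12,  14])), (51, array([338.43, 262.46]), array([334, 260,  10,   6]))]
[('dev right-front top', [(0.0, array([0.474, 0.033, 0.   ])), (0.08, array([0.464, 0.144, 0.08 ]))]), ('dev right-back top', [(0.0, array([ 0.695, -0.038,  0.   ])), (0.08, array([0.648, 0.084, 0.08 ]))])]
```

```bash
cat >> fit.py <<'E'
def world(p,P):
    x,y,w=p[:3]; c,s=np.cos(w),np.sin(w); P=np.atleast_2d(P)
    return np.c_[x+c*P[:,0]-s*P[:,1],y+s*P[:,0]+c*P[:,1],P[:,2]]
def model(p):
    t=lambda a:[p[5],-.112*np.sin(a),.046+.112*np.cos(a)]
    return world(p,[[-.046,.055,.058],[-.046,-.055,.058],t(p[3]),t(p[4])])
E
python3 - <<'E'
from fit import *
T=grab_frame("top");S=grab_frame("side")
ot=np.array([[279.88,217.05],[319.2,221.6],[294.56,173.83],[314.48,176.1]])
os_=np.array([[338.66,247.06],[349.6,226.2],[296.52,192.5],[303.58,187.]])
wt=np.array([[1,1],[1,1],[1,.2],[1,.2]]); 
def res(p,sw):
    M=model(p); return np.r_[((proj(T,M)-ot)*wt).ravel(),((proj(S,M)-os_)*sw).ravel(),(p[5]-.061)/.003]
for sw in(0,.5):
    r=least_squares(res,[.55,-.1,-.1,-.2,.2,.061],args=(sw,),x_scale=[.1,.1,.1,.1,.1,.01])
    print(sw,r.x.round(4)); M=model(r.x); print((proj(T,M)-ot).round(2).tolist(),(proj(S,M)-os_).round(2).tolist())
    np.save("p.npy",r.x)
    print("pads",world(r.x,[[-.046,.055,.066],[-.046,-.055,.066]]).round(4).tolist())
    print("tip",proj(T,world(r.x,[.052,0,.158])),proj(S,world(r.x,[[.052,0,.158],[.052,0,.06]])))
    for q in r.x[3:5]: print("target tip z",66-55*np.sin(abs(q)), "img", proj(T,world(r.x,[.052,-.112*np.sin(q),.046+.112*np.cos(q)])))
E
```

```text
0 [ 0.5568 -0.113  -0.1324 -0.2263  0.2442  0.0613]
[[-0.04, -0.05], [0.05, -0.04], [-0.0, 1.04], [-0.01, 1.13]] [[0.72, -1.57], [1.33, -1.44], [1.2, 4.08], [1.85, 2.0]]
pads [[0.5185, -0.0524, 0.066], [0.504, -0.1615, 0.066]]
tip [[303.73489905 179.35204713]] [[305.1497173  191.96881354]
 [306.83604103 229.08015878]]
target tip z 53.66181580733634 img [[294.13537528 178.38823569]]
target tip z 52.700360180253 img [[314.06708503 180.74195171]]
0.5 [ 0.5579 -0.1121 -0.1252 -0.2024  0.2551  0.0626]
[[-0.28, -0.26], [-0.15, -0.53], [0.51, 0.29], [-0.03, 0.23]] [[0.43, -1.45], [0.76, -1.38], [0.54, 3.6], [0.89, 2.08]]
pads [[0.5191, -0.0518, 0.066], [0.5053, -0.1609, 0.066]]
tip [[303.22934027 178.95478082]] [[304.59280408 192.14830996]
 [306.30339903 229.29125626]]
target tip z 54.94354147348763 img [[294.61795694 178.13721976]]
target tip z 52.12129832610343 img [[314.01814064 180.33832913]]
```

```bash
python3 -m pendant '[{"claw":0,"turn":-0.13,"dy":-30},{"claw":0,"dy":-30},{"claw":0,"dx":30,"dz":-30},{"claw":0,"dx":30,"dz":-30},{"claw":0,"dx":30,"dz":-35},{"claw":0,"dx":30,"dz":-35},{"claw":0,"dx":30,"dz":-35},{"claw":0,"dx":30,"dz":-35}]' 10
```

```text
invalid input at $[0]: expected keys claw, dx, dy, dz, turn
```

```bash
python3 -m pendant '[{"claw":0,"dx":0,"dy":-30,"dz":0,"turn":-0.13},{"claw":0,"dx":0,"dy":-30,"dz":0,"turn":0},{"claw":0,"dx":30,"dy":0,"dz":-30,"turn":0},{"claw":0,"dx":30,"dy":0,"dz":-30,"turn":0},{"claw":0,"dx":30,"dy":0,"dz":-35,"turn":0},{"claw":0,"dx":30,"dy":0,"dz":-35,"turn":0},{"claw":0,"dx":30,"dy":0,"dz":-35,"turn":0},{"claw":0,"dx":30,"dy":0,"dz":-35,"turn":0}]' 10
```

```text
t: 2.5
eef_pos: [0.3132, 0.3813, 0.3047]
eef_rot: [[0.992, 0.0, 0.127], [-0.127, 0.001, 0.992], [0.0, -1.0, 0.001]]
contact_force: [1.4, 0.1, 0.1]
opening: 0.0305
```

```bash
python3 -m pendant '[{"claw":0,"dx":30,"dy":0,"dz":-36,"turn":0},{"claw":0,"dx":30,"dy":0,"dz":-36,"turn":0},{"claw":0,"dx":25,"dy":0,"dz":-40,"turn":0},{"claw":0,"dx":25,"dy":0,"dz":-40,"turn":0},{"claw":0,"dx":25,"dy":0,"dz":-40,"turn":0},{"claw":0,"dx":25,"dy":0,"dz":-40,"turn":0},{"claw":0,"dx":25,"dy":0,"dz":-40,"turn":0},{"claw":0,"dx":25,"dy":0,"dz":-40,"turn":0}]'; python3 -m pendant '[{"claw":0,"dx":20,"dy":20,"dz":-36,"turn":0},{"claw":0,"dx":15,"dy":30,"dz":-30,"turn":0},{"claw":0,"dx":12,"dy":40,"dz":-23,"turn":0},{"claw":0,"dx":0,"dy":40,"dz":0,"turn":0},{"claw":0,"dx":0,"dy":20,"dz":0,"turn":0},{"claw":0,"dx":0,"dy":10,"dz":0,"turn":0},{"claw":0,"dx":0,"dy":0,"dz":0,"turn":0}]'
```

```text
t: 3.3
eef_pos: [0.4813, 0.0449, 0.3049]
eef_rot: [[0.992, 0.001, 0.127], [-0.127, 0.001, 0.992], [0.001, -1.0, 0.001]]
contact_force: [0.7, -0.2, 1.0]
opening: -0.0
t: 4.0
eef_pos: [0.5157, -0.0473, 0.1439]
eef_rot: [[0.992, -0.002, 0.127], [-0.127, -0.0, 0.992], [-0.002, -1.0, -0.0]]
contact_force: [-0.1, 0.0, 0.3]
opening: 0.0006
```

```bash
python3 - <<'E'
from fit import *
s=read_state(); print(s["eef_pos"],s["opening"],s["contact_force"],s["t"])
T=grab_frame("top");S=grab_frame("side")
for c in"byr": print(blobs(T,(270,165,335,235),c)[:2])
t=s["eef_pos"]-[0,0,.022]; print(proj(T,t),proj(S,t))
a=cv2.resize(T["pixels"][150:250,250:350,::-1],(400,400),interpolation=cv2.INTER_CUBIC)
b=cv2.resize(S["pixels"][165:265,280:380,::-1],(400,400),interpolation=cv2.INTER_CUBIC)
cv2.imwrite("pics/c1.png",np.hstack([a,b]))
E
```

```text
[ 0.51570914 -0.04727058  0.14387884] 0.0005684785416862967 [-0.10142407  0.02094247  0.27537934] 4.0
[(16, array([294.57, 173.83]), array([292, 173,   6,   3]))]
[(111, array([319.36, 221.48]), array([314, 216,  12,  12])), (54, array([274.54, 197.07]), array([270, 193,  11,   7]))]
[(70, array([318.27, 221.82]), array([314, 216,  12,  12])), (8, array([303.39, 180.06]), array([303, 178,   2,   5]))]
[[276.79822902 216.42897424]] [[340.11004963 221.04789683]]
```

View pics/c1.png

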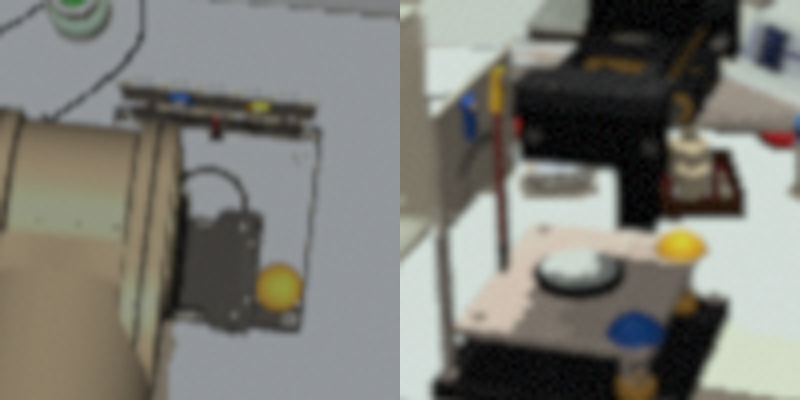

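Top view (left half): pointer at about (303,180) and both tabs stay clear of the arm. Side view (right half): the closed fingertip is at about (339,220), as projected, above the blue pad. I'll go down to just above the pad, then press slowly.

```bash
python3 -m pendant '[{"claw":0,"dx":4,"dy":10,"dz":-4,"turn":0},{"claw":0,"dx":0,"dy":15,"dz":0,"turn":0},{"claw":0,"dx":0,"dy":14,"dz":0,"turn":0},{"claw":0,"dx":0,"dy":10,"dz":0,"turn":0},{"claw":0,"dx":0,"dy":4,"dz":0,"turn":0},{"claw":0,"dx":0,"dy":3,"dz":0,"turn":0},{"claw":0,"dx":0,"dy":2,"dz":0,"turn":0},{"claw":0,"dx":0,"dy":0,"dz":0,"turn":0}]'; cat > meas.py <<'E'
from fit import *
s=read_state(); print("t",s["t"],s["eef_pos"].round(4),s["contact_force"].round(1))
T=grab_frame("top"); p=np.load("p.npy")
r=[b for b in blobs(T,(285,170,325,190),"r")]; print("red",r)
for a in np.arange(-.3,.31,.1): print(round(a,2),proj(T,world(p,[.052,-.112*np.sin(a),.046+.112*np.cos(a)]))[0].round(2))
if r: 
    w=atz(T,r[0][1],.15)[:2]-p[:2]; print("lateral->tilt",-(-np.sin(p[2])*w[0]+np.cos(p[2])*w[1])/.109)
E
python3 meas.py
```

```text
t: 4.9
eef_pos: [0.5199, -0.0518, 0.0867]
eef_rot: [[0.992, 0.0, 0.127], [-0.127, 0.0, 0.992], [0.0, -1.0, 0.0]]
contact_force: [0.3, 0.5, 0.6]
opening: 0.0006
t 4.9 [ 0.5199 -0.0518  0.0867] [0.3 0.5 0.6]
red [(8, array([302.5 , 180.17]), array([302, 178,   2,   5]))]
-0.3 [290.59 177.85]
-0.2 [294.72 178.15]
-0.1 [298.95 178.52]
0.0 [303.23 178.95]
0.1 [307.51 179.46]
0.2 [311.73 180.01]
0.3 [315.85 180.62]
lateral->tilt -0.015242359583516137
```

```bash
python3 -m pendant '[{"claw":0,"dx":0,"dy":2.5,"dz":0,"turn":0},{"claw":0,"dx":0,"dy":2.5,"dz":0,"turn":0},{"claw":0,"dx":0,"dy":2.5,"dz":0,"turn":0},{"claw":0,"dx":0,"dy":1.5,"dz":0,"turn":0},{"claw":0,"dx":0,"dy":0.5,"dz":0,"turn":0},{"claw":0,"dx":0,"dy":0,"dz":0,"turn":0}]'; python3 meas.py|grep -v '^[-0]'
```

```text
t: 5.55
eef_pos: [0.5201, -0.0513, 0.0772]
eef_rot: [[0.992, 0.001, 0.127], [-0.127, 0.001, 0.992], [0.001, -1.0, 0.001]]
contact_force: [0.5, 3.3, 5.6]
opening: 0.0003
t 5.55 [ 0.5201 -0.0513  0.0772] [0.5 3.3 5.6]
red [(12, array([297.52, 179.82]), array([295, 178,   7,   5]))]
lateral->tilt -0.1346987880254773
```

```bash
python3 -m pendant '[{"claw":0,"dx":0,"dy":0.7,"dz":0,"turn":0},{"claw":0,"dx":0,"dy":0,"dz":0,"turn":0}]'; cat > pic.py <<'E'
import sys
from fit import *
T=grab_frame("top");S=grab_frame("side"); print(read_state()["t"])
for c in"byr": print(c,blobs(T,(285,168,325,190),c)[:2])
print(T["pixels"][177:181,290:318,0].astype(int)-T["pixels"][177:181,290:318,1])
a=cv2.resize(T["pixels"][165:190,285:325,::-1],(640,400),interpolation=cv2.INTER_NEAREST)
b=cv2.resize(S["pixels"][175:235,285:325,::-1],(160,240),interpolation=cv2.INTER_CUBIC); b=cv2.copyMakeBorder(b,0,160,0,0,cv2.BORDER_CONSTANT)
cv2.imwrite("pics/"+sys.argv[1],np.hstack([a,b]))
E
python3 pic.py d1.png
```

```text
t: 5.8
eef_pos: [0.5202, -0.0512, 0.0766]
eef_rot: [[0.992, 0.001, 0.127], [-0.127, 0.001, 0.992], [0.001, -1.0, 0.001]]
contact_force: [-0.2, 3.5, 6.0]
opening: 0.0005
5.9
b [(16, array([294.57, 173.82]), array([292, 173,   6,   3]))]
y [(16, array([314.46, 176.1 ]), array([312, 175,   6,   3]))]
r [(16, array([297.1 , 179.69]), array([295, 178,   8,   6]))]
[[ 5  6  5  1  3  8  7  5  4  5  6  6  6  4  2  3  3  4  4  2  5 13 12  5
   2  0  0  1]
 [ 3  3  2  2  9 20 17  9  6  6  5  6  5  4  3  4  5  6  5  1  1  6  9  8
   6  4  4  4]
 [ 2  3  1  1 10 25 29 29 17  6  3  3  3  4  3  5  5  6  4  0  0  3  7  6
   7  5  6  6]
 [ 3  3  2  3  3 10 20 34 30 17  7  3  2  2  3  2  2  4  2  0  0  1  3  5
   5  5  5  6]]
```

View pics/d1.png

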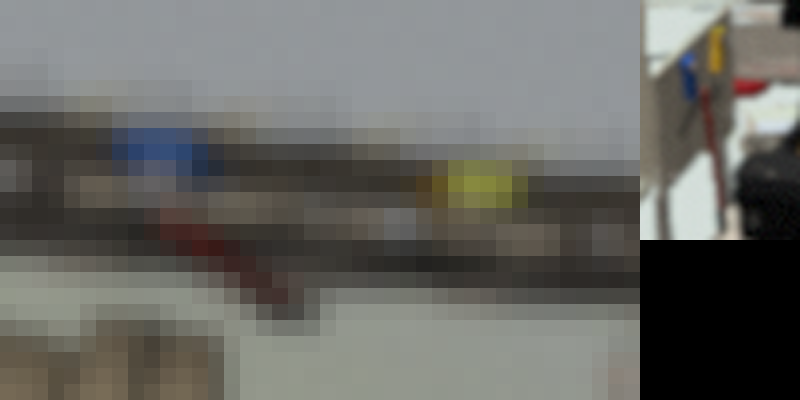

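The pointer's tip is near (295.2,178) and the blue tab's middle near (294.5,174). I'll press a touch further, then hold.

```bash
python3 -m pendant '[{"claw":0,"dx":0,"dy":0.7,"dz":0,"turn":0},{"claw":0,"dx":0,"dy":0,"dz":0,"turn":0},{"claw":0,"dx":0,"dy":0,"dz":0,"turn":0},{"claw":0,"dx":0,"dy":0,"dz":0,"turn":0},{"claw":0,"dx":0,"dy":0,"dz":0,"turn":0},{"claw":0,"dx":0,"dy":0,"dz":0,"turn":0}]'; python3 pic.py d2.png; python3 -m pendant '[{"claw":0,"dx":0,"dy":0,"dz":0,"turn":0},{"claw":0,"dx":0,"dy":0,"dz":0,"turn":0},{"claw":0,"dx":0,"dy":0,"dz":0,"turn":0},{"claw":0,"dx":0,"dy":0,"dz":0,"turn":0},{"claw":0,"dx":0,"dy":0,"dz":0,"turn":0},{"claw":0,"dx":0,"dy":0,"dz":0,"turn":0}]'
```

```text
t: 6.5
eef_pos: [0.5202, -0.0512, 0.076]
eef_rot: [[0.992, 0.001, 0.127], [-0.127, 0.001, 0.992], [0.001, -1.0, 0.001]]
contact_force: [0.0, 3.7, 5.1]
opening: 0.0004
6.6
b [(16, array([294.58, 173.82]), array([292, 173,   6,   3]))]
y [(16, array([314.46, 176.1 ]), array([312, 175,   6,   3]))]
r [(13, array([297.1, 179.9]), array([294, 178,   9,   6]))]
[[ 6  6  5  1  3  4  4  2  4  6  6  5  6  5  3  3  4  3  4  2  6 12 12  6
   2  1  0  1]
 [ 4  4  2  4 14 16 11  6  6  6  6  5  6  5  4  3  4  6  4  1  0  6  9  8
   7  4  4  4]
 [ 2  2  1  5 18 23 22 19 12  6  3  3  3  4  4  3  5  6  4  1  0  4  6  7
   6  6  6  7]
 [ 3  2  2  3  5 10 16 27 27 15  7  3  1  3  3  3  1  4  3  1 -1  3  4  5
   4  4  6  5]]
t: 7.2
eef_pos: [0.5202, -0.0511, 0.076]
eef_rot: [[0.992, 0.001, 0.127], [-0.127, 0.001, 0.992], [0.001, -1.0, 0.001]]
contact_force: [1.4, 4.2, 5.8]
opening: 0.0002
```

Blue tip at about 294.6 against the tab's 294.6, held for more than 1 s. Now I'll release, check the pointer and move across.

```bash
python3 -m pendant '[{"claw":0,"dx":0,"dy":-3,"dz":0,"turn":0},{"claw":0,"dx":0,"dy":-4,"dz":0,"turn":0},{"claw":0,"dx":0,"dy":-5,"dz":0,"turn":0},{"claw":0,"dx":0,"dy":-10,"dz":0,"turn":0},{"claw":0,"dx":0,"dy":-15,"dz":0,"turn":0},{"claw":0,"dx":0,"dy":-15,"dz":0,"turn":0},{"claw":0,"dx":0,"dy":0,"dz":0,"turn":0}]'; python3 meas.py|grep -v '^[-0]'; python3 -m pendant '[{"claw":0,"dx":0,"dy":0,"dz":-25,"turn":0},{"claw":0,"dx":0,"dy":0,"dz":-35,"turn":0},{"claw":0,"dx":-1,"dy":0,"dz":-35,"turn":0},{"claw":0,"dx":0,"dy":5,"dz":-16,"turn":0},{"claw":0,"dx":0,"dy":10,"dz":0,"turn":0},{"claw":0,"dx":0,"dy":10,"dz":0,"turn":0},{"claw":0,"dx":0,"dy":5,"dz":0,"turn":0},{"claw":0,"dx":0,"dy":0,"dz":0,"turn":0}]'; python3 pic.py e1.png
```

```text
t: 7.9
eef_pos: [0.5204, -0.0523, 0.1296]
eef_rot: [[0.992, 0.003, 0.128], [-0.128, 0.0, 0.992], [0.002, -1.0, 0.001]]
contact_force: [-1.5, -0.7, 1.4]
opening: 0.0005
t 7.9 [ 0.5204 -0.0523  0.1296] [-1.5 -0.7  1.4]
red [(8, array([303.39, 180.01]), array([303, 178,   2,   5]))]
lateral->tilt 0.005525692443795382
t: 8.75
eef_pos: [0.504, -0.1606, 0.0964]
eef_rot: [[0.992, -0.002, 0.126], [-0.126, 0.0, 0.992], [-0.002, -1.0, 0.0]]
contact_force: [-0.3, 0.3, 0.2]
opening: 0.0003
8.85
b [(16, array([294.57, 173.83]), array([292, 173,   6,   3]))]
y [(16, array([314.47, 176.1 ]), array([312, 175,   6,   3]))]
r [(8, array([303.39, 179.97]), array([303, 178,   2,   5]))]
[[ 6  6  3  2  1  1  3  4  4  6  6  5  6  8  4  3  3  3  3  2  6 12 13  5
   1 -1  0  1]
 [ 3  3  4  1  1  3  4  3  5  6  6  5  9 19 11  5  4  6  5  1  2  6  9  8
   6  4  3  4]
 [ 3  0  2  2  2  1  2  3  2  3  1  3 13 30 19  6  4  5  4  1  0  5  6  7
   7  6  5  7]
 [ 0  0  1  2  2  2  2  2  2  3  2  3 11 33 27  9  4  3  2  0  1  1  5  7
   7  6  7  5]]
```

```bash
python3 -m pendant '[{"claw":0,"dx":0,"dy":5,"dz":0,"turn":0},{"claw":0,"dx":0,"dy":4,"dz":0,"turn":0},{"claw":0,"dx":0,"dy":3,"dz":0,"turn":0},{"claw":0,"dx":0,"dy":3,"dz":0,"turn":0},{"claw":0,"dx":0,"dy":2.5,"dz":0,"turn":0},{"claw":0,"dx":0,"dy":2,"dz":0,"turn":0},{"claw":0,"dx":0,"dy":1,"dz":0,"turn":0},{"claw":0,"dx":0,"dy":0,"dz":0,"turn":0}]'; python3 pic.py e2.png
```

```text
t: 9.65
eef_pos: [0.5047, -0.1626, 0.0773]
eef_rot: [[0.992, 0.001, 0.128], [-0.128, -0.001, 0.992], [0.001, -1.0, -0.001]]
contact_force: [-0.8, -3.3, 5.5]
opening: 0.0007
9.75
b [(16, array([294.61, 173.84]), array([292, 173,   6,   3]))]
y [(16, array([314.47, 176.1 ]), array([312, 175,   6,   3]))]
r [(11, array([309.71, 181.03]), array([306, 180,   7,   4]))]
[[ 5  5  5  1  0  2  2  3  5  6  6  5  5  4  3  3  2  3  4  2  6 11 12  5
   2 -1  0  1]
 [ 2  3  2  2  2  3  3  4  5  7  6  6  5  5  4  4  4  5  4  0  2  8  9  8
   6  4  3  4]
 [ 3  2  1  1  2  3  2  3  2  3  3  3  3  3  3  5  4  5  4  0  3 14 13  8
   6  5  6  7]
 [ 0  0 -1 -2  1  2  3  2  2  1  2  2  2  3  3  3  2  4  5  8 15 28 18  6
   4  5  5  5]]
```

View pics/e2.png

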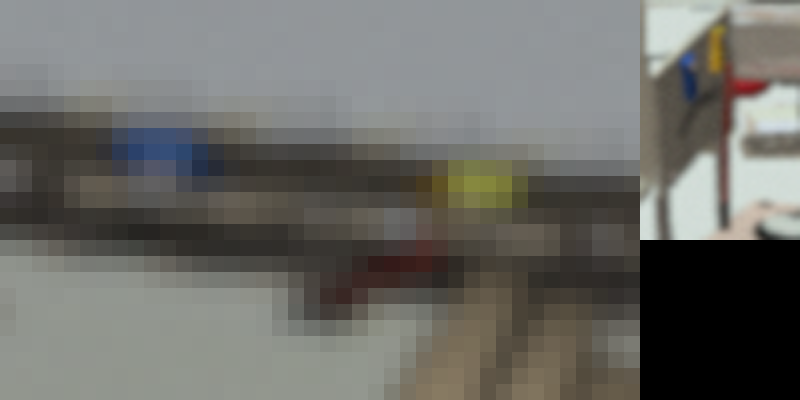

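The tip is near (311.4,179.5) and the yellow tab's middle near (314.4,176). It needs about 2.7 mm more.

```bash
python3 -m pendant '[{"claw":0,"dx":0,"dy":1,"dz":0,"turn":0},{"claw":0,"dx":0,"dy":1,"dz":0,"turn":0},{"claw":0,"dx":0,"dy":0.5,"dz":0,"turn":0},{"claw":0,"dx":0,"dy":0,"dz":0,"turn":0}]'; python3 pic.py e3.png
```

```text
t: 10.15
eef_pos: [0.5047, -0.1628, 0.075]
eef_rot: [[0.992, 0.001, 0.128], [-0.128, -0.001, 0.992], [0.001, -1.0, -0.001]]
contact_force: [-1.2, -3.4, 7.1]
opening: 0.0006
10.25
b [(16, array([294.61, 173.83]), array([292, 173,   6,   3]))]
y [(16, array([314.48, 176.1 ]), array([312, 175,   6,   3]))]
r [(18, array([311.59, 181.02]), array([306, 179,   9,   5]))]
[[ 5  6  5  2  1  2  3  3  4  7  6  6  5  4  2  2  3  4  4  3  6 11 13  6
   2 -1  0  1]
 [ 3  3  2  3  2  3  4  3  5  7  6  6  6  5  4  5  4  6  4  0  2  6  9  9
   6  4  4  4]
 [ 3  2  2  1  1  1  2  4  2  4  3  3  3  3  4  4  4  6  4  0 -1  3  9 16
  11  6  6  5]
 [ 1  0  0  0  1  1  2  2  3  3  2  2  3  2  3  3  2  3  3  2  4 10 22 36
  22  7  6  5]]
```

View pics/e3.png

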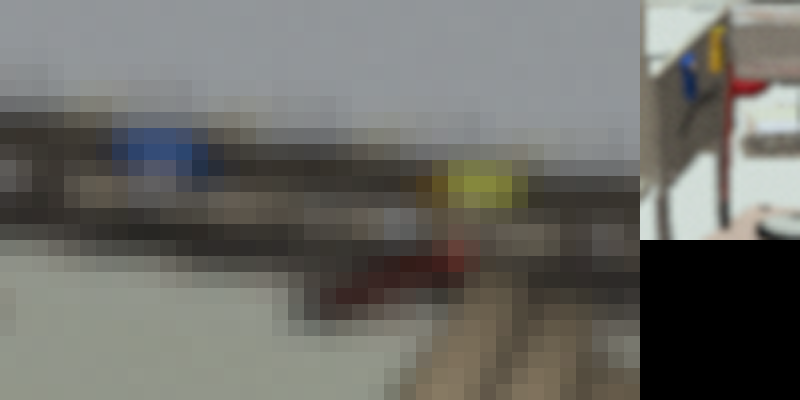

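Tip near (313.2,180), so it needs about 0.8 mm more; then hold.

```bash
python3 -m pendant '[{"claw":0,"dx":0,"dy":0.8,"dz":0,"turn":0},{"claw":0,"dx":0,"dy":0,"dz":0,"turn":0},{"claw":0,"dx":0,"dy":0,"dz":0,"turn":0},{"claw":0,"dx":0,"dy":0,"dz":0,"turn":0},{"claw":0,"dx":0,"dy":0,"dz":0,"turn":0},{"claw":0,"dx":0,"dy":0,"dz":0,"turn":0}]'; python3 pic.py e4.png; python3 -m pendant '[{"claw":0,"dx":0,"dy":0,"dz":0,"turn":0},{"claw":0,"dx":0,"dy":0,"dz":0,"turn":0},{"claw":0,"dx":0,"dy":0,"dz":0,"turn":0},{"claw":0,"dx":0,"dy":0,"dz":0,"turn":0},{"claw":0,"dx":0,"dy":0,"dz":0,"turn":0},{"claw":0,"dx":0,"dy":0,"dz":0,"turn":0}]'
```

```text
t: 10.85
eef_pos: [0.5047, -0.1628, 0.0743]
eef_rot: [[0.992, 0.001, 0.128], [-0.128, -0.001, 0.992], [0.001, -1.0, -0.001]]
contact_force: [-2.3, -4.3, 8.4]
opening: 0.0006
10.95
b [(16, array([294.57, 173.83]), array([292, 173,   6,   3]))]
y [(16, array([314.47, 176.1 ]), array([312, 175,   6,   3]))]
r [(16, array([311.22, 181.38]), array([306, 180,   9,   4]))]
[[ 7  7  5  2  1  3  4  3  5  6  6  7  6  5  3  2  3  3  3  3  6 12 12  5
   2 -1  0  1]
 [ 3  3  3  2  3  4  4  4  5  7  5  6  5  6  4  5  4  6  5  1  1  6  9  8
   7  3  3  4]
 [ 3  1  1  2  2  2  2  1  3  2  3  3  2  3  3  4  5  5  4  0  0  3  8 10
   9  8  6  6]
 [ 2  1  0  0  1  2  3  2  1  2  1  2  2  2  2  4  3  2  2  1  4  9 15 23
  20 10  6  6]]
t: 11.55
eef_pos: [0.5047, -0.1629, 0.0743]
eef_rot: [[0.992, 0.001, 0.128], [-0.128, -0.001, 0.992], [0.001, -1.0, -0.001]]
contact_force: [-1.8, -3.9, 6.5]
opening: 0.0004
```

Tip at about 313.7 against the expected 314.0 (under 1 mm), held for more than 1 s. Releasing and clearing.

```bash
python3 -m pendant '[{"claw":0,"dx":0,"dy":-3,"dz":0,"turn":0},{"claw":0,"dx":0,"dy":-4,"dz":0,"turn":0},{"claw":0,"dx":0,"dy":-5,"dz":0,"turn":0},{"claw":0,"dx":0,"dy":-10,"dz":0,"turn":0},{"claw":0,"dx":0,"dy":-25,"dz":0,"turn":0},{"claw":0,"dx":0,"dy":-35,"dz":0,"turn":0},{"claw":0,"dx":0,"dy":-35,"dz":0,"turn":0},{"claw":0,"dx":0,"dy":-30,"dz":0,"turn":0}]'; python3 -m pendant '[{"claw":0,"dx":-20,"dy":-20,"dz":0,"turn":0},{"claw":0,"dx":-20,"dy":0,"dz":0,"turn":0},{"claw":0,"dx":0,"dy":0,"dz":0,"turn":0},{"claw":0,"dx":0,"dy":0,"dz":0,"turn":0},{"claw":0,"dx":0,"dy":0,"dz":0,"turn":0}]'; python3 meas.py|grep -v '^[-0]'; python3 - <<'E'
from h import *
f=grab_frame("side"); save(f,"f.png"); d=np.abs(f["pixels"].astype(int)-cv2.imread("pics/side0.png")[:,:,::-1]).max(2)>40
print("side diff",d.sum(), d[:, :340].sum())
f=grab_frame("top"); save(f,"ft.png")
E
```

```text
t: 12.35
eef_pos: [0.5043, -0.1618, 0.223]
eef_rot: [[0.992, 0.001, 0.128], [-0.128, 0.0, 0.992], [0.001, -1.0, 0.0]]
contact_force: [1.2, -0.4, 0.0]
opening: 0.0009
t: 12.85
eef_pos: [0.4651, -0.1565, 0.2407]
eef_rot: [[0.992, -0.0, 0.127], [-0.127, 0.0, 0.992], [-0.0, -1.0, 0.0]]
contact_force: [0.1, -0.5, -0.4]
opening: 0.0005
t 12.85 [ 0.4651 -0.1565  0.2407] [ 0.1 -0.5 -0.4]
red [(9, array([303.35, 180.03]), array([303, 178,   2,   5]))]
lateral->tilt 0.004625949278414287
side diff 11312 75
```

View pics/f.png

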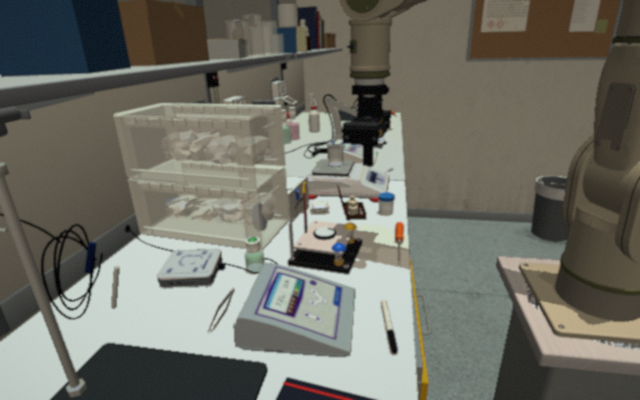

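The side view shows the gripper clear at about (368,150). The mount at (325,240), screwdriver (400,240), tweezers (221,310), marker (389,325), vial (253,253) and pot (386,203) are all where they started. The top view has the pointer back at column 303.35.

```bash
python3 -c "
from station import *
print(hand_in())"
```

```text
the job is handed in; nothing more can be done
None
```

I pressed the blue pad and then the yellow pad with closed fingertips. At each one I held the pointer in front of its tab for a little over a second and let it swing back, then handed the job in at about 13 s.

| Check | Blue pad | Yellow pad |
|---|---|---|
| Pointer tip in top view (pixel column) | about 294.6 | about 313.7 |
| Where the tip should be | 294.1 to 294.6 | about 314.0, so under 1 mm short |
| Tilt from fingertip height | about −0.22 rad | about +0.25 rad |
| Upward force on the tool | 5 to 6 N | 6.5 to 8.4 N |

- **Pointer:** it returned to the middle after each release, reading column 303.4 both times, the same as at the start.
- **Surroundings:** the last side view shows the gripper clear of everything and the loose items where they were. I did not view the final top picture.
- **Disagreements:** the first position fits differed by 0.01 to 0.02 rad on the tab angles, so I set the final press depth by watching the pointer against each tab. The yellow press also pushed back harder than the 4 to 7 N stated, with one reading of 8.4 N. Fingertip height and pointer both put the tilt well under 0.335 rad.

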